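# Count to the third gap and push the tin in

### The job

With the tip of the closed fingers, start at the pink side of the white organiser and run along the springy green rail behind it, over the ridges, counting gaps: touch the rail at the first, the second and the third gap, and go no further than the third. Then push the round blue-lidded tin across the counter into that third gap from the pink side, fully home against the back wall. Only push the tin, never lift it, and leave the tumbler, compact mirror, toothbrush and hairbrush where they are.

Things in the scene. Friction and masses are not known exactly. Their poses are not given: they have to be found in the camera images.
- rack: White organiser fixed to the counter. Origin: counter level, mid-width; x points into the gaps (away from robot), y left along the row. Dividers 6 mm thick, 26 high at y = -180, -120 .. 180 mm, from x = -34 (mouths) to 28 mm (inner face of the back wall, 26 high, 6 thick). Six gaps 54 wide, 62 deep, centres y = 150, 90, 30, -30, -90, -150 mm, open above; the counter is their floor.
- rail (a joint): How far the sprung rail is pressed down, m: 0 = up (top 40 mm above the counter), 0.012 = bottomed. It lies along the row behind the back wall, rack x = 36 to 60 mm, moves straight down as one piece and springs back: about 1 N to start, then 0.4 N per mm. Pressed 4 to 6 mm it gives a light, steady touch. A 26 mm high rear wall stands behind it.
- pink_side: Pink side panel of the organiser, fixed, 98 mm (along rack x) by 20 mm by 30 mm high, at either the left or the right end of the row (rack x = 17 mm, y = +194 or -194 mm). The gaps are counted from this end. Origin: centre of its underside.
- white_side: White side panel of the same size at the other end of the row (rack x = 17 mm), fixed. Origin: centre of its underside.
- tin: Closed round cream tin, 42 mm in diameter, 18 mm high, aluminium with a blue lid, about 50 g, lying flat and loose on the counter on the robot's side of the organiser. Origin: centre of its underside. Pushed fully home in a gap its centre is at rack x = 7 mm.
- tumbler: White ceramic tumbler, 72 mm across the rim, 95 mm high, loose; leave alone. Origin: centre of its underside.
- compact: Black compact mirror standing open, base 66 mm across, flap up to about 80 mm high on its +x side, loose; leave alone. Origin: centre of the base's underside.
- toothbrush: Pink plastic toothbrush, 190 mm long along its x, 12 mm wide, 15 mm high at the bristles (its +x end), lying loose beside the organiser; leave alone. Origin: on its underside near the middle.
- hairbrush: Wooden hairbrush lying bristles up, 215 mm long along its x, 62 mm wide, 28 mm high, loose, beside the organiser; leave alone. Origin: on its underside near the middle.
- seg1: Teal green length of the sprung rail behind gap 1 as counted from the left (+y) end of the row, 6 from the right: 24 mm by 60 mm, flat top. Origin: centre of its top face, 40 mm above the counter when not pressed, at rack x = 48 mm.
- seg2: Teal green length of the sprung rail behind gap 2 as counted from the left (+y) end of the row, 5 from the right: 24 mm by 60 mm, flat top. Origin: centre of its top face, 40 mm above the counter when not pressed, at rack x = 48 mm.
- seg3: Teal green length of the sprung rail behind gap 3 as counted from the left (+y) end of the row, 4 from the right: 24 mm by 60 mm, flat top. Origin: centre of its top face, 40 mm above the counter when not pressed, at rack x = 48 mm.
- seg4: Teal green length of the sprung rail behind gap 4 as counted from the left (+y) end of the row, 3 from the right: 24 mm by 60 mm, flat top. Origin: centre of its top face, 40 mm above the counter when not pressed, at rack x = 48 mm.
- seg5: Teal green length of the sprung rail behind gap 5 as counted from the left (+y) end of the row, 2 from the right: 24 mm by 60 mm, flat top. Origin: centre of its top face, 40 mm above the counter when not pressed, at rack x = 48 mm.
- seg6: Teal green length of the sprung rail behind gap 6 as counted from the left (+y) end of the row, 1 from the right: 24 mm by 60 mm, flat top. Origin: centre of its top face, 40 mm above the counter when not pressed, at rack x = 48 mm.
- ridge12: Black rounded ridge across the rail between lengths 1 and 2 (counted from the left), in line with the divider; stands 1.5 mm proud, about 12 mm wide along the rail, gentle slopes a fingertip slides over. Origin: on the rail's top face level. (There is a fifth such ridge in the middle, between lengths 3 and 4.)
- ridge23: Black rounded ridge across the rail between lengths 2 and 3 (counted from the left), in line with the divider; stands 1.5 mm proud, about 12 mm wide along the rail, gentle slopes a fingertip slides over. Origin: on the rail's top face level. (There is a fifth such ridge in the middle, between lengths 3 and 4.)
- ridge45: Black rounded ridge across the rail between lengths 4 and 5 (counted from the left), in line with the divider; stands 1.5 mm proud, about 12 mm wide along the rail, gentle slopes a fingertip slides over. Origin: on the rail's top face level. (There is a fifth such ridge in the middle, between lengths 3 and 4.)
- ridge56: Black rounded ridge across the rail between lengths 5 and 6 (counted from the left), in line with the divider; stands 1.5 mm proud, about 12 mm wide along the rail, gentle slopes a fingertip slides over. Origin: on the rail's top face level. (There is a fifth such ridge in the middle, between lengths 3 and 4.)
Mind the look-alikes: they are no part of the job. What is meant by the tin is not black or yellow, and is the smaller of those in its own colour.

How it is judged:
By the outcome, as a careful person would: the job done as asked, in the order asked, and still so for the second after the job is handed in, with the robot touching nothing.
It also fails if it takes over 69 s, if anything falls off the work surface, if the arm or the gripper's body presses on something with over 40 N, if the wrist force passes 120 N, or if a joint passes its speed limit or range.

### The arm

A 6-joint arm with a two-finger parallel gripper is mounted at the origin on the work surface. World frame = base frame: x ahead of the robot, y to its left, z up, the work surface at z = 0. Lengths are in m, angles in degrees, forces in N, time in s.
With the tool pointing down it reaches from about 0.4 to 0.825 m from the base axis. Payload 7 kg.
Tool frame: the origin (TCP) lies at the very end of the fingers, on their centre line; the grasp point (between the pads) lies r.grip_depth behind it (r.grip_depth is the distance from the TCP to the grasp point, in m); z points along the fingers, y is the direction in which the jaws open and shut (so a half turn about z gives the same grasp; the last joint's range is limited). The gripper opens to 88 mm and grips with 3 to 60 N. Pads are 19 mm wide; open, the fingers measure 130 mm over their backs; the gripper's body (78 mm by 193 mm) begins 47 mm behind the grasp point.
Start: joints at [81.308, 20.546, 0.682, 0, -70.136, -16.507], TCP at [0.287, 0.611, 0.227] pointing down, gripper open.
Joint ranges: [-176.03, 176.03], [-82.01, 121.73], [-58.28, 71.71], [-173.87, 95.51], [-174.79, -0.11], [-173.66, 173.66]. Speed limits (degrees/s): [136.94, 136.94, 172.46, 180, 180, 180].

### API

Orientations are given as [roll, pitch, yaw] about the fixed x, y, z axes, in that order (R = Rz(yaw) Ry(pitch) Rx(roll)).
In Python, from plant import r gives the robot as it stands. The module is installed in compiled form; this text tells all that it offers.
- The arm moves only by the tool step_arm, never from a script. Its argument "increments" is a list of rows, each a list of 3 entries, a list of its own where there are three numbers: the shift along the tool's x, y, z in m, then the turn, a rotation vector about the tool's x, y, z in rad, then the closure, from 0 (fully open) to 1 (shut). In form: [[[x, y, z], [wx, wy, wz], grip], ...]. A call has 1 to 10 rows; each row is the pose to reach, as a shift and turn from the pose commanded when the call began, along the tool's axes at that moment; what a row does not reach only later rows make up. A row lasts 1/10 s, in which the tool goes at most 50 mm and 8.59 degrees, less where a joint would pass 70% of its speed; a pose out of reach is approached as far as the arm can. A call with a gripper value outside its range is refused whole. The fingers move at their own pace and stop on an object; "force" is the grip in N (left out, the last holds). Time passes only in rows, so rows that repeat a pose let the fingers close. It gives the time, the measured TCP pose, the force and the opening at its end, in the units of the state.
- r.get_state(): the state, without advancing time (a new reading comes with each control period).
- r.capture(name): name is "scene" or "top" or "wrist"; returns a dict with "color" (420x560x3 uint8, red, green, blue), "intrinsics" (3x3 intrinsics, pixels), "rvec" (rotation vector, rad) and "tvec" (3), from world to camera coordinates, as OpenCV has them; the wrist camera has in their place "T_tool_cam" (4x4, takes a point from camera to tool coordinates, whose origin is the TCP and whose axes are the flange's). Camera axes: x right, y down, z forward; pixel columns grow to the right and rows downward; lengths in m; the calibration is good to about 2 mm. A picture is of the moment at which its call begins: read the wrist's pose just before it. There is no depth.
- r.close_job(): hands the job in, once; it reports no verdict.
The state is a dict: "time_s": time; "joints": joint angles; "qd": joint speeds; "joint_torque": joint torques, N m; "tcp_pos": TCP position; "eef_rot": TCP orientation; "contact_force": force on the tool from outside, world axes, zero at the start; "moment": the same for the moment, N m; "gripper_width": finger opening in m.
Only numpy, scipy, OpenCV 4.12 (cv2) and the standard library are available. Lean on these libraries where they do the work, as an engineer would, in place of code of your own. Each camera call takes 0.05 s, during which the arm holds its last target.

## Working session

There is one attempt and no reset: what is moved stays moved. The work goes in short steps, Python scripts to look and compute and a tool call to move; the robot and the scene stay as the last step left them, time stands still between calls to the robot, and variables do not carry over. Pictures are saved under pics/ and viewed, and the job is handed in when it is done.

Besides the shell and the picture viewer there is one more tool, called after "Request:" as name([rows], argument=value, ...), one row to a line, values as JSON. step_arm: Moves the arm, as the interface text tells. Its arguments: {"type":"object","properties":{"increments":{"type":"array","items":{"type":"array"}},"force":{"type":"number"}},"required":["increments"]}

```bash
mkdir -p pics; python3 - <<'E'
from plant import r
import cv2,pickle
print(r.get_state(), r.grip_depth)
d={}
for n in ("scene","top","wrist"):
    c=r.capture(n); d[n]=c
    cv2.imwrite(f"pics/{n}0.png",c["color"][:,:,::-1])
    print(n,{k:v for k,v in c.items() if k!="color"})
pickle.dump(d,open("cap0.pkl","wb"))
E
```

```text
{'time_s': 0.0, 'joints': array([ 8.13068001e+01,  2.05905251e+01,  6.32919010e-01, -2.01353612e-02,
       -7.01351529e+01, -1.65083687e+01]), 'qd': array([ 0.03452213, -0.09896918,  0.01044912, -0.05431915, -0.01976836,
        0.06067799]), 'joint_torque': array([ 1.22465586e-03, -5.82714951e+01,  2.93045801e+01,  6.99667364e+00,
        6.97305237e-03, -1.60160885e-04]), 'tcp_pos': array([0.28721732, 0.61029866, 0.22562641]), 'eef_rot': array([ 1.79905686e+02, -8.21230190e-03, -2.52084192e+01]), 'contact_force': array([ 0.21598512, -0.38203093, -0.23410117]), 'moment': array([-0.00415722, -0.03879196, -0.03944336]), 'gripper_width': 0.08777450692776965} 0.0188
scene {'intrinsics': array([[468.2018825 ,   0.        , 281.62238263],
       [  0.        , 468.2018825 , 200.14110533],
       [  0.        ,   0.        ,   1.        ]]), 'rvec': array([ 0.60760536,  2.48680177, -1.35190419]), 'tvec': array([ 0.48363913, -0.09489447,  1.51115526])}
top {'intrinsics': array([[491.93132351,   0.        , 291.40381158],
       [  0.        , 491.93132351, 203.98202285],
       [  0.        ,   0.        ,   1.        ]]), 'rvec': array([ 2.12584792, -2.17539155,  0.16673427]), 'tvec': array([0.0186239 , 0.53697277, 1.02309674])}
wrist {'intrinsics': array([[372.47637307,   0.        , 284.95105887],
       [  0.        , 372.47637307, 214.74130923],
       [  0.        ,   0.        ,   1.        ]]), 'T_tool_cam': array([[-2.74478267e-04, -9.58504618e-01, -2.85076870e-01,
         7.75139995e-02],
       [ 9.99999709e-01, -4.66137590e-04,  6.04457475e-04,
         3.02717043e-06],
       [-7.12260326e-04, -2.85076621e-01,  9.58504467e-01,
        -1.57411681e-01],
       [ 0.00000000e+00,  0.00000000e+00,  0.00000000e+00,
         1.00000000e+00]])}
```

View pics/scene0.png

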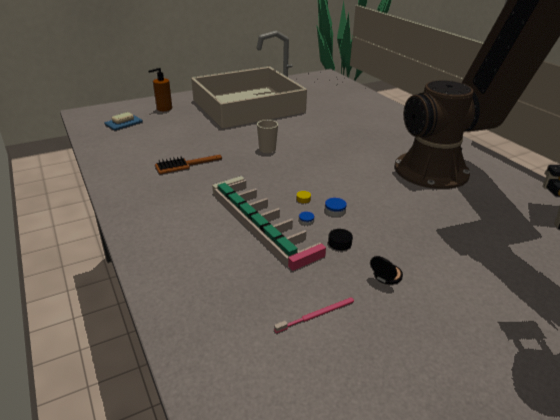

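View pics/top0.png

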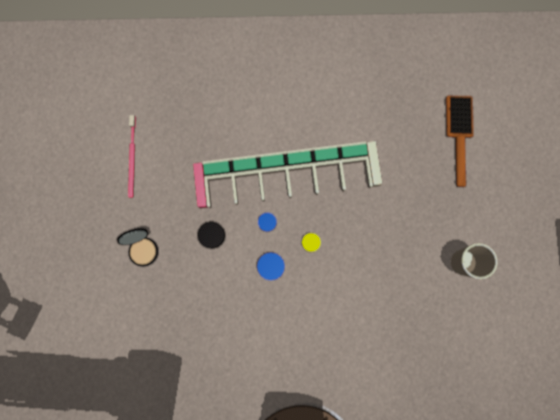

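View pics/wrist0.png

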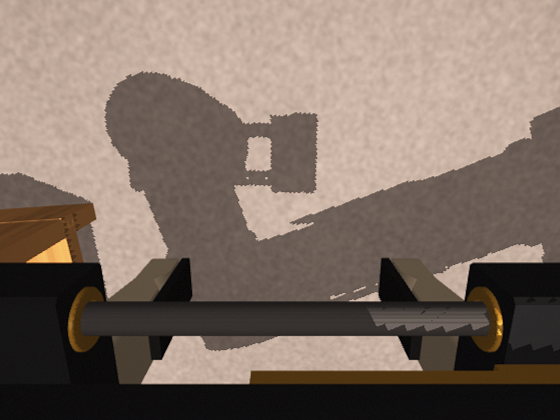

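Pink side is at the image left of the top view (200,185). The tin candidates are black (211,235), yellow (312,242), large blue (271,266) and small blue (267,222). The small blue one fits, since it is neither black nor yellow and is the smaller of the two blues. I'll confirm that in a crop.

```bash
python3 - <<'E'
import cv2
im=cv2.imread("pics/top0.png")
cv2.imwrite("pics/crop1.png",cv2.resize(im[130:290,190:390],None,fx=4,fy=3.75*4/3.75*0.9375,interpolation=cv2.INTER_CUBIC))
E
```

```text
(no output)
```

View pics/crop1.png

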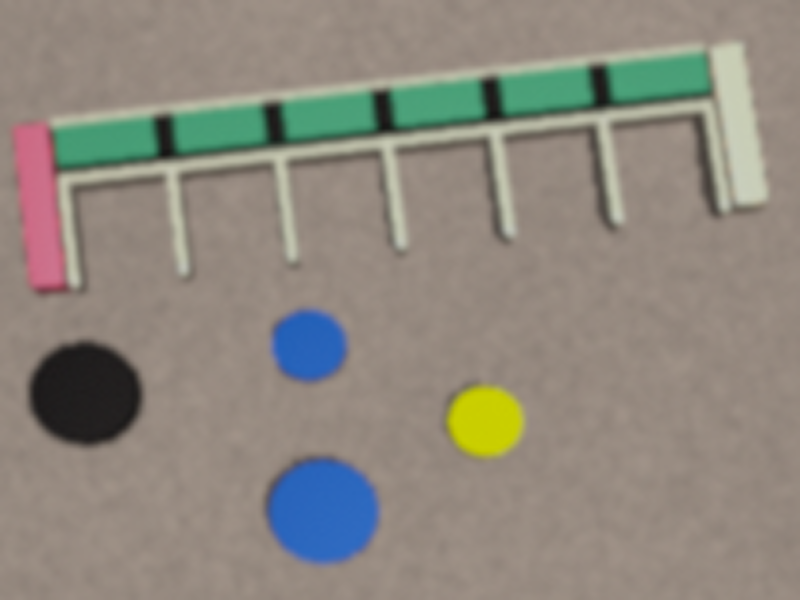

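```bash
cat > h.py <<'E'
import numpy as np,cv2,pickle
from scipy.optimize import least_squares
def proj(c,P):
    return cv2.projectPoints(np.asarray(P,float).reshape(-1,1,3),c["rvec"],c["tvec"],c["intrinsics"],None)[0].reshape(-1,2)
def ray(c,px,z):
    R=cv2.Rodrigues(np.asarray(c["rvec"]))[0]; C=-R.T@c["tvec"]
    d=R.T@np.linalg.inv(c["intrinsics"])@np.array([px[0],px[1],1.]); return C+d*(z-C[2])/d[2]
def r2w(pose,P):
    P=np.atleast_2d(np.asarray(P,float)); c,s=np.cos(pose[2]),np.sin(pose[2])
    return np.c_[pose[0]+c*P[:,0]-s*P[:,1],pose[1]+s*P[:,0]+c*P[:,1],P[:,2]]
E
python3 - <<'E'
from h import *
d=pickle.load(open("cap0.pkl","rb")); t=d["top"]
f=lambda L:[(190+x/4-.375,130+y/3.75-.37) for x,y in L]
px=np.array(f([(165,136),(275,124),(383,111),(493,98),(600,85)]+[(78,289),(185,275),(294,263),(402,249),(509,237),(618,224),(724,211)]))
M=[(.048,y,.041) for y in (.12,.06,0,-.06,-.12)]+[(-.034,y,.026) for y in (.18,.12,.06,0,-.06,-.12,-.18)]
g=lambda p:(proj(t,r2w(p,M))-px).ravel()
s=least_squares(g,[.6,0.05,0]);print(s.x,np.degrees(s.x[2]),g(s.x).reshape(-1,2).round(1))
np.save("rack.npy",s.x)
# tin centroids: color segmentation
for n in("top","scene"):
    c=d[n]; hsv=cv2.cvtColor(c["color"],cv2.COLOR_RGB2HSV)
    m=cv2.inRange(hsv,(100,150,60),(125,255,255))
    k,_,st,ce=cv2.connectedComponentsWithStats(m)
    for i in range(1,k):
        if st[i,4]>40:
            w=ray(c,ce[i],.018);p=s.x;cc,ss=np.cos(p[2]),np.sin(p[2]);q=w[:2]-p[:2]
            print(n,st[i],ce[i],w,"rack",cc*q[0]+ss*q[1],-ss*q[0]+cc*q[1])
# rack check in scene
P=r2w(s.x,[(.048,y,.0415) for y in (.12,.06,0,-.06,-.12)]);print(proj(d["scene"],P))
print("segs",r2w(s.x,[(.048,y,.04) for y in(.18,.15,.09,.03)]))
for n,pxx in(("compact",(143,251)),("black",(211,235)),("yellow",(312,242)),("tumbler",(479,262))): print(n,ray(t,pxx,.02))
E
```

```text
[0.58947712 0.01191439 0.10618711] 6.084073195628557 [[-0.1 -0.4]
 [-0.3 -0.6]
 [ 0.  -0.6]
 [-0.3 -0.5]
 [ 0.1 -0.4]
 [-0.8  0.3]
 [-0.2  0.5]
 [-0.1  0.2]
 [ 0.1  0.5]
 [ 0.5  0.2]
 [ 0.3  0.3]
 [ 0.7  0.3]]
top [259 214  17  17 236] [266.80932203 221.76694915] [0.50217654 0.06077121 0.018     ] rack -0.08163063098864429 0.057834415442149546
top [258 253  26  26 542] [270.32656827 265.75276753] [0.40643866 0.05474225 0.018     ] rack -0.17746826035245847 0.06198645305351972
scene [326 198  20  12 199] [335.47236181 203.47236181] [0.40250845 0.0460404  0.018     ] rack -0.1822986223122296 0.05375017001305521
scene [299 212  15   9 110] [306.18181818 216.03636364] [0.50699142 0.06255993 0.018     ] rack -0.07665329107681358 0.05910273794083534
[[280.33285033 235.86347474]
 [267.02273968 223.74426406]
 [254.61899965 212.450328  ]
 [243.0320978  201.90014488]
 [232.18391794 192.02258785]]
segs [[0.61812898 0.19598794 0.04      ]
 [0.62130861 0.16615691 0.04      ]
 [0.62766787 0.10649487 0.04      ]
 [0.63402713 0.04683282 0.04      ]]
compact [0.44450593 0.32925814 0.02      ]
black [0.47578655 0.18246148 0.02      ]
yellow [ 0.45551018 -0.03676168  0.02      ]
tumbler [ 0.40385867 -0.3974484   0.02      ]
```

```bash
cat >> h.py <<'E'
from scipy.spatial.transform import Rotation as Ro
def inc(rackpt,yawoff):
    """rackpt x,y,z in rack; yawoff: tool yaw relative to rack (deg)"""
    from plant import r
    s=r.get_state();p=np.load("rack.npy")
    tgt=r2w(p,[rackpt])[0]; R0=Ro.from_euler('xyz',s["eef_rot"],degrees=True)
    R1=Ro.from_euler('xyz',[180,0,np.degrees(p[2])+yawoff],degrees=True)
    print("t",s["time_s"].__round__(2),"pos",s["tcp_pos"].round(4),"rot",s["eef_rot"].round(2),"F",s["contact_force"].round(2),"w",s["gripper_width"].__round__(4))
    print("tgt",tgt.round(4)," shift",R0.inv().apply(tgt-s["tcp_pos"]).round(4)," turn",(R0.inv()*R1).as_rotvec().round(4))
def cur():
    from plant import r
    s=r.get_state();p=np.load("rack.npy");q=s["tcp_pos"][:2]-p[:2];c,sn=np.cos(p[2]),np.sin(p[2])
    print("rack",np.round([c*q[0]+sn*q[1],-sn*q[0]+c*q[1],s["tcp_pos"][2]],4))
E
python3 -c "
from h import *
inc([.048,.155,.10],-90)"
```

```text
t 0.15 pos [0.2873 0.6104 0.2258] rot [ 1.7993e+02 -1.0000e-02 -2.5210e+01] F [ 0.07 -1.28  1.11] w 0.0873
tgt [0.6208 0.1711 0.1   ]  shift [0.4888 0.2553 0.1262]  turn [ 1.1000e-03 -8.0000e-04  1.0247e+00]
```

Request:
step_arm([
  [[0.489, 0.255, 0.1], [0, 0, 1.0247], 1],
  [[0.489, 0.255, 0.1], [0, 0, 1.0247], 1],
  [[0.489, 0.255, 0.1], [0, 0, 1.0247], 1],
  [[0.489, 0.255, 0.1], [0, 0, 1.0247], 1],
  [[0.489, 0.255, 0.1], [0, 0, 1.0247], 1],
  [[0.489, 0.255, 0.1], [0, 0, 1.0247], 1],
  [[0.489, 0.255, 0.1], [0, 0, 1.0247], 1],
  [[0.489, 0.255, 0.1], [0, 0, 1.0247], 1],
  [[0.489, 0.255, 0.1], [0, 0, 1.0247], 1],
  [[0.489, 0.255, 0.1], [0, 0, 1.0247], 1],
], force=30)

```text
time_s: 1.15
tcp_pos: [0.5861, 0.2174, 0.137]
eef_rot: [180.0, 0.0, -83.9]
contact_force: [1.7, 1.2, 0.1]
gripper_width: 0.0131
```

```bash
python3 -c "
from h import *
inc([.048,.155,.10],-90)"
```

```text
t 1.15 pos [0.5861 0.2174 0.137 ] rot [180.    0.  -83.9] F [1.68 1.16 0.05] w 0.0131
tgt [0.6208 0.1711 0.1   ]  shift [ 0.0497 -0.0295  0.037 ]  turn [0.     0.     0.0004]
```

Request:
step_arm([
  [[0.048, -0.028, 0.03], [0, 0, 0], 1],
  [[0.048, -0.028, 0.03], [0, 0, 0], 1],
  [[0.048, -0.028, 0.03], [0, 0, 0], 1],
  [[0.048, -0.028, 0.03], [0, 0, 0], 1],
  [[0.048, -0.028, 0.03], [0, 0, 0], 1],
  [[0.048, -0.028, 0.03], [0, 0, 0], 1],
])

```text
time_s: 1.75
tcp_pos: [0.618, 0.1758, 0.1083]
eef_rot: [-179.9, 0.0, -83.8]
contact_force: [0.1, 0.7, -0.0]
gripper_width: 0.0004
```

```bash
python3 - <<'E'
from h import *
inc([.048,.155,.05],-90); cur()
from plant import r
for n in("top","wrist","scene"):
    c=r.capture(n); cv2.imwrite(f"pics/{n}2.png",c["color"][:,:,::-1])
    if n=="scene":cv2.imwrite("pics/scene2c.png",cv2.resize(c["color"][130:300,180:380,::-1],None,fx=3.5,fy=3.5,interpolation=cv2.INTER_CUBIC))
print(r.get_state()["contact_force"],r.get_state()["gripper_width"])
E
```

```text
t 1.75 pos [0.618  0.1758 0.1083] rot [-1.7993e+02  4.0000e-02 -8.3810e+01] F [ 0.11  0.73 -0.04] w 0.0004
tgt [0.6208 0.1711 0.05  ]  shift [ 0.005  -0.0022  0.0583]  turn [-0.0013  0.0006  0.0019]
rack [0.0457 0.16   0.1083]
[-0.17045503  0.32286762  0.16783921] 0.0004371362029672669
```

View pics/scene2c.png

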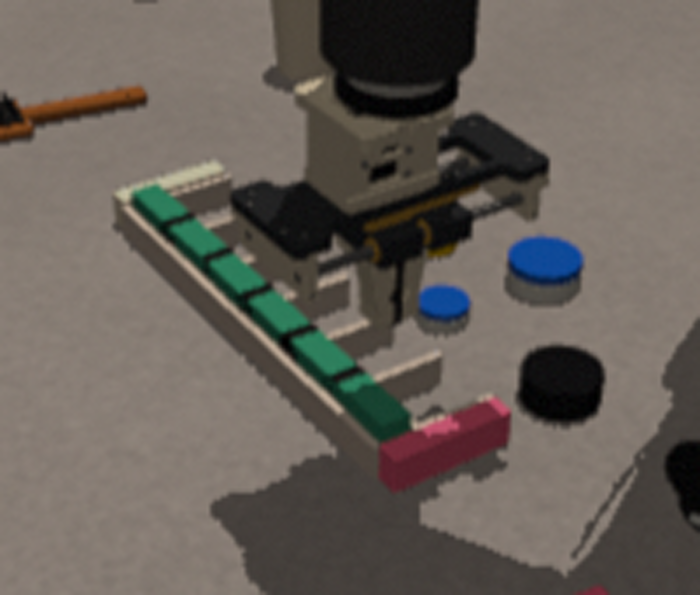

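View pics/wrist2.png

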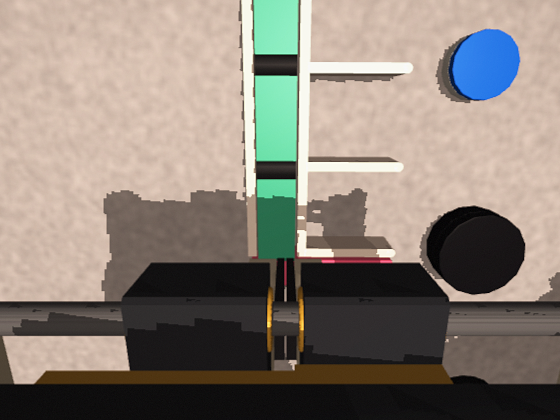

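```bash
python3 - <<'E'
from h import *
from plant import r
cur(); s=r.get_state(); c=r.capture("wrist")
print(s["tcp_pos"],s["eef_rot"])
pickle.dump((s,c),open("w3.pkl","wb"))
im=c["color"][:,:,::-1]; cv2.imwrite("pics/w3.png",cv2.resize(im[0:270,230:540],None,fx=2.5,fy=2.2,interpolation=cv2.INTER_CUBIC))
E
```

```text
rack [0.0457 0.1595 0.108 ]
[0.61804852 0.17539844 0.10800525] [-1.79947543e+02  2.53238479e-02 -8.38333263e+01]
```

View pics/w3.png

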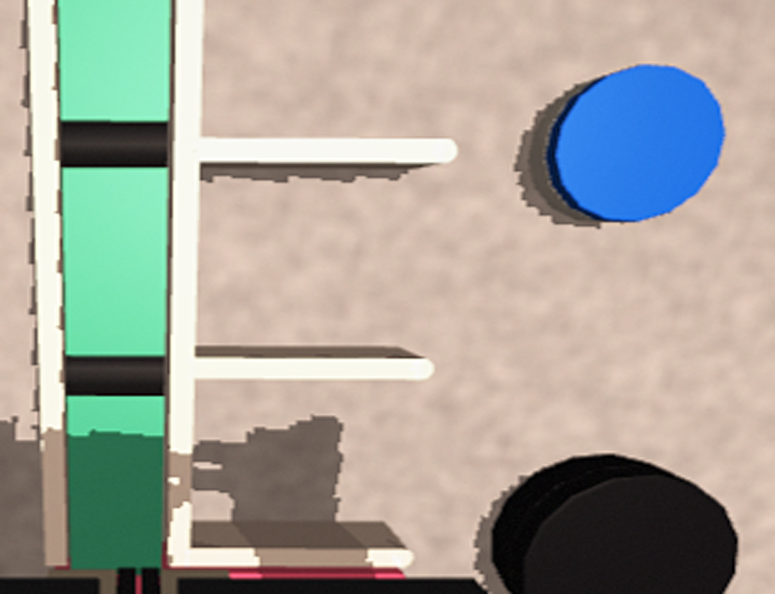

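```bash
cat >> h.py <<'E'
def wcam(s,c):
    T=np.eye(4);T[:3,:3]=Ro.from_euler('xyz',s["eef_rot"],degrees=True).as_matrix();T[:3,3]=s["tcp_pos"]
    W=np.linalg.inv(T@c["T_tool_cam"])
    return dict(rvec=cv2.Rodrigues(W[:3,:3])[0],tvec=W[:3,3],intrinsics=c["intrinsics"])
E
python3 - <<'E'
from h import *
s,c=pickle.load(open("w3.pkl","rb")); w=wcam(s,c)
px=np.array([(230+x/2.5-.3,y/2.2-.27) for x,y in[(114,144),(114.5,376),(457,151),(434,369),(412,558)]])
M=[(.048,.06,.0412),(.048,.12,.0412),(-.034,.06,.026),(-.034,.12,.026),(-.034,.18,.026)]
p=np.load("rack.npy")
g=lambda p:(proj(w,r2w(p,M))-px).ravel()
print(g(p).reshape(-1,2).round(1)); q=least_squares(g,p).x; print(p,q,g(q).reshape(-1,2).round(1))
tw=ray(w,(230+640/2.5-.3,142/2.2-.27),.018);print("tin",tw)
d=tw[:2]-q[:2];print("tin rack(q)",np.cos(q[2])*d[0]+np.sin(q[2])*d[1],-np.sin(q[2])*d[0]+np.cos(q[2])*d[1])
np.save("rackw.npy",q)
E
```

```text
[[ 6.4 -2.4]
 [ 6.3 -1.4]
 [ 6.3 -2.7]
 [ 5.9 -2. ]
 [ 6.3 -1.4]]
[0.58947712 0.01191439 0.10618711] [0.59268338 0.01349786 0.10226728] [[-0.  -0.4]
 [-0.   0.3]
 [ 0.1 -0.3]
 [-0.3  0.1]
 [ 0.3  0.4]]
tin [0.50577407 0.06174295 0.018     ]
tin rack(q) -0.08152994052017343 0.05686551491514634
```

```bash
cp rackw.npy rack.npy; python3 -c "
from h import *
inc([.048,.155,.05],-90);cur()"
```

```text
t 1.95 pos [0.618  0.1752 0.1078] rot [-1.7996e+02  2.0000e-02 -8.3850e+01] F [ 0.41 -0.03 -0.19] w 0.0004
tgt [0.6246 0.1726 0.05  ]  shift [ 0.0033 -0.0062  0.0579]  turn [-0.0007  0.0003  0.0051]
rack [0.0417 0.1583 0.1078]
```

Request:
step_arm([
  [[0.002, -0.003, 0.02], [0, 0, 0.005], 1],
  [[0.003, -0.006, 0.04], [0, 0, 0.005], 1],
  [[0.003, -0.006, 0.055], [0, 0, 0.005], 1],
  [[0.003, -0.006, 0.055], [0, 0, 0.005], 1],
  [[0.003, -0.006, 0.055], [0, 0, 0.005], 1],
  [[0.003, -0.006, 0.055], [0, 0, 0.005], 1],
])

```text
time_s: 2.55
tcp_pos: [0.6251, 0.1725, 0.0534]
eef_rot: [-179.9, 0.0, -84.2]
contact_force: [0.1, 0.3, 1.3]
gripper_width: 0.0005
```

```bash
python3 - <<'E'
from h import *
inc([.048,.155,.045],-90); cur()
from plant import r
for n in("wrist","scene"):
    c=r.capture(n); cv2.imwrite(f"pics/{n}4.png",c["color"][:,:,::-1])
    if n=="scene":cv2.imwrite("pics/scene4c.png",cv2.resize(c["color"][160:280,230:370,::-1],None,fx=5,fy=5,interpolation=cv2.INTER_CUBIC))
cur()
E
```

```text
t 2.55 pos [0.6251 0.1725 0.0534] rot [-1.7992e+02  2.0000e-02 -8.4170e+01] F [0.13 0.29 1.26] w 0.0005
tgt [0.6246 0.1726 0.045 ]  shift [-0.0001  0.0005  0.0084]  turn [-0.0015  0.0004 -0.0006]
rack [0.0485 0.1549 0.0534]
rack [0.0484 0.1548 0.0534]
```

View pics/scene4c.png

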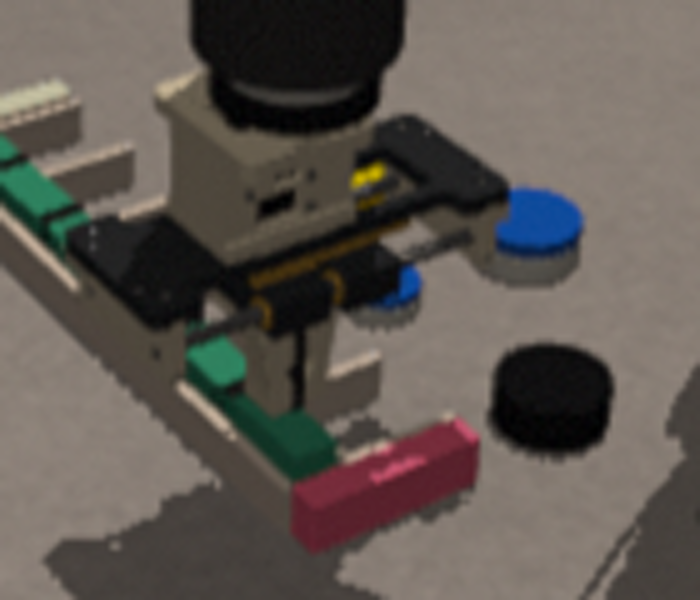

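View pics/wrist4.png

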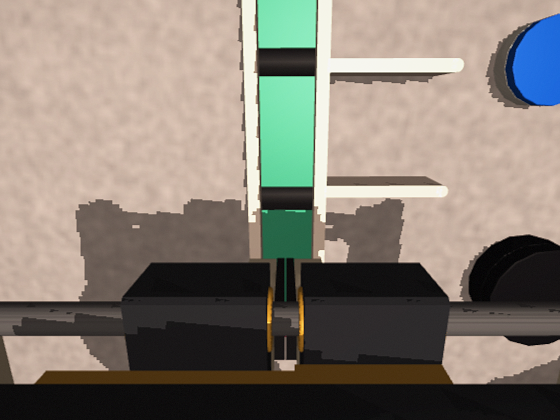

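Request:
step_arm([
  [[0, 0, 0.006], [0, 0, 0], 1],
  [[0, 0, 0.012], [0, 0, 0], 1],
  [[0, 0, 0.016], [0, 0, 0], 1],
  [[0, 0, 0.018], [0, 0, 0], 1],
  [[0, 0, 0.018], [0, 0, 0], 1],
  [[0, 0, 0.018], [0, 0, 0], 1],
  [[0, 0, 0.018], [0, 0, 0], 1],
])

```text
time_s: 3.35
tcp_pos: [0.6245, 0.1721, 0.0346]
eef_rot: [-180.0, 0.0, -84.2]
contact_force: [-0.9, 1.2, 2.9]
gripper_width: 0.0007
```

```bash
python3 - <<'E'
from h import *
inc([.048,.03,.035],-90); cur()
from plant import r
c=r.capture("scene");cv2.imwrite("pics/scene5c.png",cv2.resize(c["color"][160:280,230:370,::-1],None,fx=5,fy=5,interpolation=cv2.INTER_CUBIC))
cur();print(r.get_state()["contact_force"])
E
```

```text
t 3.35 pos [0.6245 0.1721 0.0346] rot [-1.7999e+02  1.0000e-02 -8.4200e+01] F [-0.9   1.18  2.91] w 0.0007
tgt [0.6374 0.0482 0.035 ]  shift [ 0.1245 -0.0003 -0.0004]  turn [-0.0001  0.0001 -0.001 ]
rack [0.0478 0.1545 0.0346]
rack [0.0478 0.1546 0.0346]
[-0.98408     0.84677469  3.08327981]
```

View pics/scene5c.png

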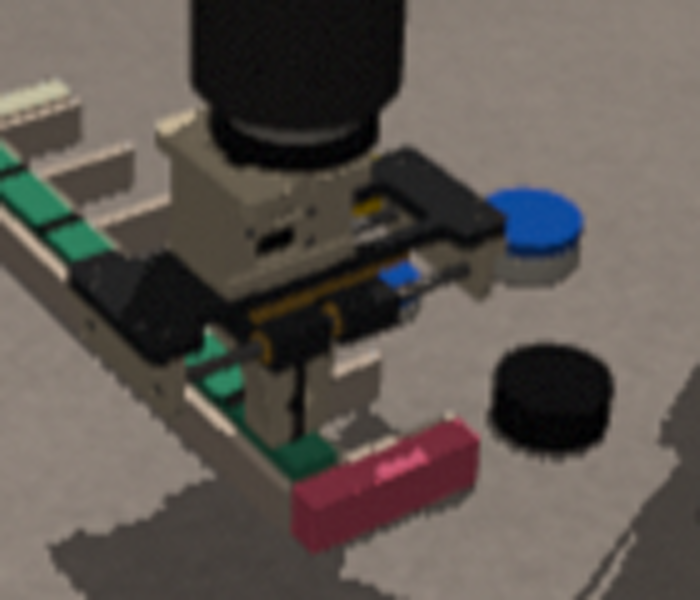

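Request:
step_arm([
  [[0.005, 0, 0], [0, 0, 0], 1],
  [[0.012, 0, 0], [0, 0, 0], 1],
  [[0.02, 0, 0], [0, 0, 0], 1],
  [[0.028, 0, 0], [0, 0, 0], 1],
  [[0.036, 0, 0], [0, 0, 0], 1],
  [[0.044, 0, 0], [0, 0, 0], 1],
  [[0.052, 0, 0], [0, 0, 0], 1],
  [[0.059, 0, 0], [0, 0, 0], 1],
  [[0.064, 0, 0], [0, 0, 0], 1],
  [[0.064, 0, 0], [0, 0, 0], 1],
])

```text
time_s: 4.4
tcp_pos: [0.6309, 0.1072, 0.0343]
eef_rot: [180.0, -0.0, -84.2]
contact_force: [0.9, -1.9, 1.6]
gripper_width: 0.0002
```

Request:
step_arm([
  [[0, 0, 0], [0, 0, 0], 1],
  [[0, 0, 0], [0, 0, 0], 1],
  [[0, 0, 0], [0, 0, 0], 1],
])

```text
time_s: 4.7
tcp_pos: [0.6307, 0.1083, 0.0342]
eef_rot: [180.0, -0.0, -84.2]
contact_force: [1.1, -2.1, 2.3]
gripper_width: 0.0005
```

```bash
python3 - <<'E'
from h import *
inc([.048,.03,.035],-90); cur()
E
```

```text
t 4.7 pos [0.6307 0.1083 0.0342] rot [ 1.7997e+02 -2.0000e-02 -8.4190e+01] F [ 1.05 -2.15  2.28] w 0.0005
tgt [0.6374 0.0482 0.035 ]  shift [ 0.0604 -0.0005 -0.0007]  turn [ 0.0005 -0.0004 -0.0009]
rack [0.0475 0.0904 0.0342]
```

Request:
step_arm([
  [[0.005, 0, -0.0005], [0, 0, 0], 1],
  [[0.012, 0, -0.0005], [0, 0, 0], 1],
  [[0.02, 0, -0.0005], [0, 0, 0], 1],
  [[0.028, 0, -0.0005], [0, 0, 0], 1],
  [[0.036, 0, -0.0005], [0, 0, 0], 1],
  [[0.044, 0, -0.0005], [0, 0, 0], 1],
  [[0.051, 0, -0.0005], [0, 0, 0], 1],
  [[0.056, 0, -0.0005], [0, 0, 0], 1],
  [[0.058, 0, -0.0005], [0, 0, 0], 1],
  [[0.058, 0, -0.0005], [0, 0, 0], 1],
])

```text
time_s: 5.7
tcp_pos: [0.6367, 0.05, 0.0348]
eef_rot: [180.0, -0.0, -84.2]
contact_force: [0.1, -0.7, 2.4]
gripper_width: 0.0006
```

Request:
step_arm([
  [[0, 0, 0], [0, 0, 0], 1],
  [[0, 0, 0], [0, 0, 0], 1],
  [[0, 0, 0], [0, 0, 0], 1],
])

```text
time_s: 6.0
tcp_pos: [0.6367, 0.0506, 0.0348]
eef_rot: [180.0, -0.0, -84.2]
contact_force: [-0.2, -1.6, 2.4]
gripper_width: 0.0005
```

```bash
python3 - <<'E'
from h import *
from plant import r
inc([.048,.03,.035],-90); cur()
for n in("wrist","scene"):
    c=r.capture(n); cv2.imwrite(f"pics/{n}6.png",c["color"][:,:,::-1])
    if n=="scene":cv2.imwrite("pics/scene6c.png",cv2.resize(c["color"][160:280,210:370,::-1],None,fx=5,fy=5,interpolation=cv2.INTER_CUBIC))
E
```

```text
t 6.0 pos [0.6367 0.0506 0.0348] rot [ 1.7998e+02 -2.0000e-02 -8.4190e+01] F [-0.25 -1.57  2.43] w 0.0005
tgt [0.6374 0.0482 0.035 ]  shift [ 0.0024 -0.0004 -0.0002]  turn [ 0.0003 -0.0003 -0.0008]
rack [0.0476 0.0324 0.0348]
```

View pics/scene6c.png

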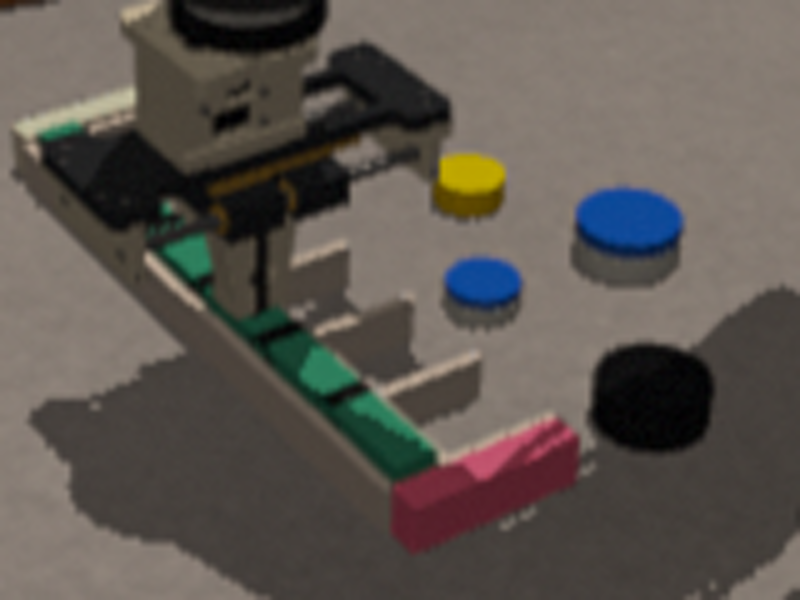

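View pics/wrist6.png

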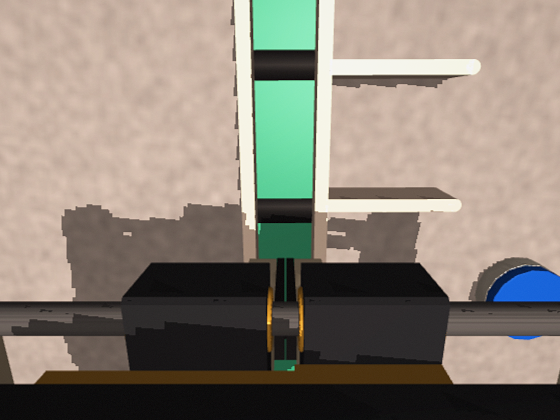

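Fingertip is in the third segment, past two ridges (280,333 and 350,390), with the rail lightly pressed. Lift off and go to the pink-side flank of the tin.

Request:
step_arm([
  [[0, 0, -0.015], [0, 0, 0], 1],
  [[0, 0, -0.04], [0, 0, 0], 1],
  [[0, 0, -0.04], [0, 0, 0], 1],
  [[0, 0, -0.04], [0, 0, 0], 1],
])

```text
time_s: 6.5
tcp_pos: [0.6368, 0.0512, 0.075]
eef_rot: [-180.0, 0.0, -84.2]
contact_force: [-0.6, 1.2, -0.4]
gripper_width: 0.0004
```

```bash
python3 - <<'E'
from h import *
inc([-.082,.102,.07],-90); cur()
E
```

```text
t 6.5 pos [0.6368 0.0512 0.075 ] rot [-1.7996e+02  4.0000e-02 -8.4190e+01] F [-0.64  1.19 -0.41] w 0.0004
tgt [0.5007 0.1066 0.07  ]  shift [-0.0689  0.1298  0.005 ]  turn [-0.0007  0.0008 -0.0009]
rack [0.0477 0.033  0.075 ]
```

Request:
step_arm([
  [[-0.069, 0.13, 0], [0, 0, 0], 1],
  [[-0.069, 0.13, 0], [0, 0, 0], 1],
  [[-0.069, 0.13, 0], [0, 0, 0], 1],
  [[-0.069, 0.13, 0], [0, 0, 0], 1],
  [[-0.069, 0.13, 0], [0, 0, 0], 1],
  [[-0.069, 0.13, 0], [0, 0, 0], 1],
  [[-0.069, 0.13, 0.02], [0, 0, 0], 1],
  [[-0.069, 0.13, 0.02], [0, 0, 0], 1],
  [[-0.069, 0.13, 0.02], [0, 0, 0], 1],
])

```text
time_s: 7.4
tcp_pos: [0.5007, 0.1056, 0.0543]
eef_rot: [179.9, -0.1, -84.3]
contact_force: [0.6, -0.0, 0.4]
gripper_width: 0.0001
```

```bash
python3 - <<'E'
from h import *
from plant import r
inc([-.082,.102,.008],-90); cur()
for n in("wrist","scene"):
    s=r.get_state();c=r.capture(n); cv2.imwrite(f"pics/{n}7.png",c["color"][:,:,::-1])
    if n=="scene":cv2.imwrite("pics/scene7c.png",cv2.resize(c["color"][160:280,230:390,::-1],None,fx=5,fy=5,interpolation=cv2.INTER_CUBIC))
    else: pickle.dump((s,c),open("w7.pkl","wb"))
E
```

```text
t 7.4 pos [0.5007 0.1056 0.0543] rot [ 1.7991e+02 -6.0000e-02 -8.4250e+01] F [ 0.57 -0.05  0.39] w 0.0001
tgt [0.5007 0.1066 0.008 ]  shift [-0.0011 -0.0001  0.0463]  turn [ 0.0016 -0.001  -0.002 ]
rack [-0.0821  0.101   0.0543]
```

View pics/scene7c.png

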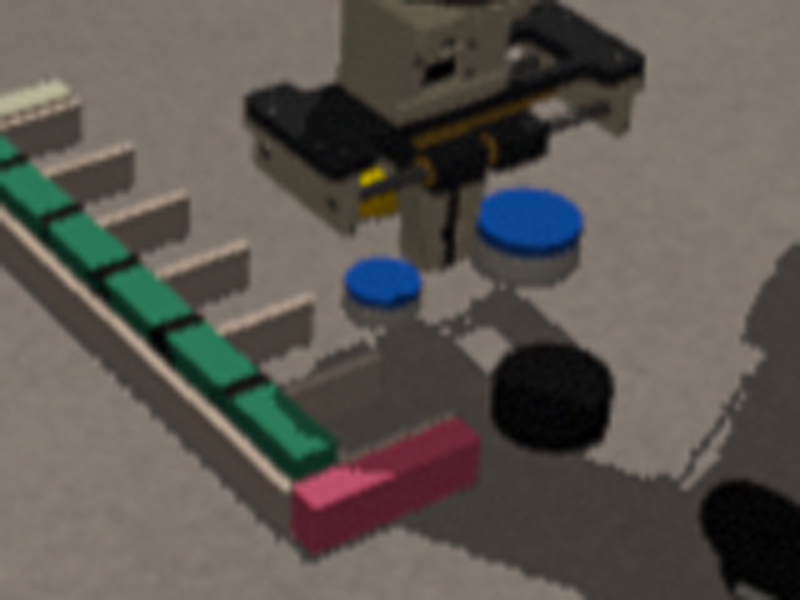

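View pics/wrist7.png

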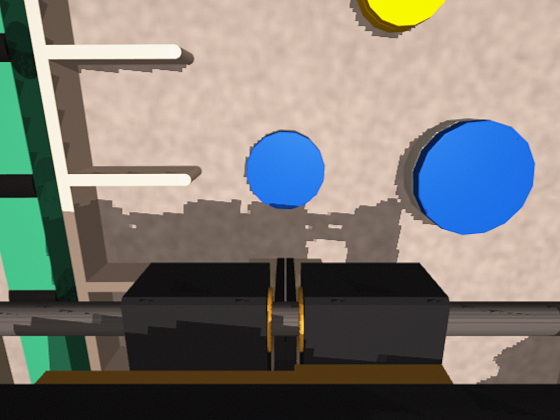

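```bash
cat >> h.py <<'E'
def w2r(w):
    q=np.load("rack.npy");d=w[:2]-q[:2];return np.round([np.cos(q[2])*d[0]+np.sin(q[2])*d[1],-np.sin(q[2])*d[0]+np.cos(q[2])*d[1]],4)
E
python3 - <<'E'
from h import *
s,c=pickle.load(open("w7.pkl","rb")); w=wcam(s,c)
print("tin",w2r(ray(w,(285.5,169),.018)))
for px in((190,180),(181,52)): print("tips",w2r(ray(w,px,.026)))
E
```

```text
tin [-0.0823  0.0561]
tips [-0.0339  0.0603]
tips [-0.0342  0.0004]
```

Request:
step_arm([
  [[0, 0, 0.015], [0, 0, 0], 1],
  [[0, 0, 0.03], [0, 0, 0], 1],
  [[0, 0, 0.044], [0, 0, 0], 1],
  [[0, 0, 0.044], [0, 0, 0], 1],
  [[0, 0, 0.044], [0, 0, 0], 1],
])

```text
time_s: 8.0
tcp_pos: [0.5009, 0.1062, 0.0114]
eef_rot: [-180.0, -0.0, -84.2]
contact_force: [0.4, 0.1, 0.6]
gripper_width: 0.0004
```

```bash
python3 - <<'E'
from h import *
from plant import r
inc([-.082,.062,.008],-90); cur()
E
```

```text
t 8.0 pos [0.5009 0.1062 0.0114] rot [-1.7999e+02 -1.0000e-02 -8.4190e+01] F [0.38 0.08 0.63] w 0.0004
tgt [0.5048 0.0668 0.008 ]  shift [0.0396 0.0001 0.0034]  turn [-0.0002 -0.0002 -0.0009]
rack [-0.0818  0.1016  0.0114]
```

Request:
step_arm([
  [[0.004, 0, 0.003], [0, 0, 0], 1],
  [[0.008, 0, 0.003], [0, 0, 0], 1],
  [[0.012, 0, 0.003], [0, 0, 0], 1],
  [[0.016, 0, 0.003], [0, 0, 0], 1],
  [[0.02, 0, 0.003], [0, 0, 0], 1],
  [[0.024, 0, 0.003], [0, 0, 0], 1],
  [[0.028, 0, 0.003], [0, 0, 0], 1],
  [[0.032, 0, 0.003], [0, 0, 0], 1],
  [[0.035, 0, 0.003], [0, 0, 0], 1],
  [[0.035, 0, 0.003], [0, 0, 0], 1],
])

```text
time_s: 9.0
tcp_pos: [0.5039, 0.0709, 0.0078]
eef_rot: [180.0, -0.0, -84.2]
contact_force: [-0.1, 0.7, -0.2]
gripper_width: 0.0007
```

```bash
python3 - <<'E'
from h import *
from plant import r
inc([-.082,.062,.008],-90); cur()
s=r.get_state();c=r.capture("wrist"); cv2.imwrite(f"pics/w8.png",c["color"][:,:,::-1]);pickle.dump((s,c),open("w8.pkl","wb"))
E
```

```text
t 9.0 pos [0.5039 0.0709 0.0078] rot [ 1.7998e+02 -1.0000e-02 -8.4220e+01] F [-0.14  0.71 -0.24] w 0.0007
tgt [0.5048 0.0668 0.008 ]  shift [ 0.0042 -0.0005 -0.0002]  turn [ 0.0004 -0.0002 -0.0015]
rack [-0.0825  0.0662  0.0078]
```

View pics/w8.png

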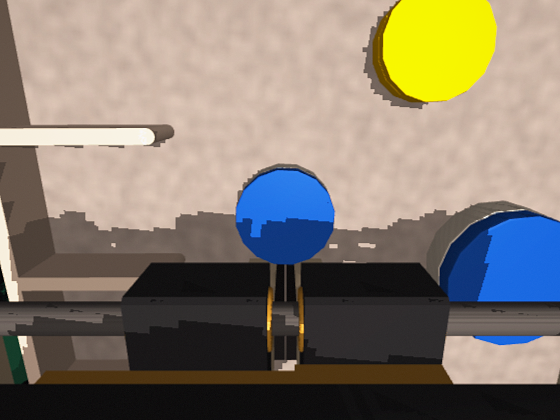

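```bash
python3 - <<'E'
from h import *
s,c=pickle.load(open("w8.pkl","rb")); w=wcam(s,c)
print("tin",w2r(ray(w,(285,214),.018)),"far edge",w2r(ray(w,(285,165),.018)),"L/R",w2r(ray(w,(236,214),.018)),w2r(ray(w,(335,214),.018)))
print("tip",w2r(ray(w,(155,136),.026)))
E
```

```text
tin [-0.0823  0.0322] far edge [-0.0823  0.0119] L/R [-0.0621  0.0321] [-0.1029  0.0322]
tip [-0.0346 -0.0001]
```

Request:
step_arm([
  [[0.0015, 0, 0], [0, 0, 0], 1],
  [[0.0025, 0, 0], [0, 0, 0], 1],
  [[0.0025, 0, 0], [0, 0, 0], 1],
  [[0.0025, 0, 0], [0, 0, 0], 1],
  [[-0.005, 0, 0], [0, 0, 0], 1],
  [[-0.018, 0, 0], [0, 0, 0], 1],
  [[-0.03, 0, -0.02], [0, 0, 0], 1],
  [[-0.03, 0, -0.05], [0, 0, 0], 1],
  [[-0.03, 0, -0.05], [0, 0, 0], 1],
  [[-0.03, 0, -0.05], [0, 0, 0], 1],
])

```text
time_s: 10.05
tcp_pos: [0.5013, 0.1025, 0.0585]
eef_rot: [-179.9, 0.1, -84.2]
contact_force: [-1.5, -0.3, -0.4]
gripper_width: 0.001
```

```bash
python3 - <<'E'
from h import *
from plant import r
inc([-.135,.03,.05],-90); cur()
s=r.get_state();c=r.capture("wrist"); cv2.imwrite(f"pics/w9.png",c["color"][:,:,::-1]);pickle.dump((s,c),open("w9.pkl","wb"))
E
```

```text
t 10.05 pos [0.5013 0.1025 0.0585] rot [-1.799e+02  6.000e-02 -8.415e+01] F [-1.49 -0.26 -0.44] w 0.001
tgt [0.4553 0.0296 0.05  ]  shift [0.0678 0.0532 0.0084]  turn [-0.0018  0.001  -0.0002]
rack [-0.0818  0.0978  0.0585]
```

View pics/w9.png

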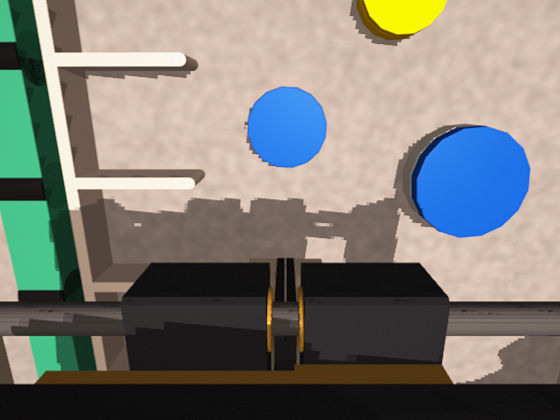

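```bash
python3 - <<'E'
from h import *
s,c=pickle.load(open("w9.pkl","rb")); w=wcam(s,c)
print("tin",w2r(ray(w,(286.7,127),.018)),"R",w2r(ray(w,(327,127),.018)))
print("tips",w2r(ray(w,(195,184),.026)),w2r(ray(w,(185,60),.026)))
for z in(.018,.025):print("big",w2r(ray(w,(471,180),z)),"L",w2r(ray(w,(414,180),z)),w2r(ray(w,(450,128),z)))
E
```

```text
tin [-0.0824  0.0318] R [-0.1033  0.0318]
tips [-0.0348  0.0602] [-0.0342  0.0004]
big [-0.1817  0.0597] L [-0.151   0.0597] [-0.167   0.0324]
big [-0.1782  0.0583] L [-0.1486  0.0583] [-0.164   0.0319]
```

Request:
step_arm([
  [[0.04, 0.03, 0], [0, 0, 0], 1],
  [[0.071, 0.047, 0], [0, 0, 0], 1],
  [[0.071, 0.047, 0], [0, 0, 0], 1],
  [[0.071, 0.047, 0], [0, 0, 0], 1],
  [[0.071, 0.047, 0], [0, 0, 0], 1],
  [[0.071, 0.047, 0], [0, 0, 0], 1],
  [[0.071, 0.047, 0], [0, 0, 0], 1],
])

```text
time_s: 10.8
tcp_pos: [0.4617, 0.0264, 0.0576]
eef_rot: [180.0, -0.0, -84.2]
contact_force: [-0.3, -1.0, -1.1]
gripper_width: 0.0008
```

```bash
python3 - <<'E'
from h import *
from plant import r
inc([-.129,.027,.008],-90); cur()
s=r.get_state();c=r.capture("wrist"); cv2.imwrite(f"pics/w10.png",c["color"][:,:,::-1])
c=r.capture("scene"); cv2.imwrite("pics/scene10c.png",cv2.resize(c["color"][160:280,230:390,::-1],None,fx=5,fy=5,interpolation=cv2.INTER_CUBIC))
cur()
E
```

```text
t 10.8 pos [0.4617 0.0264 0.0576] rot [ 1.7998e+02 -1.0000e-02 -8.4150e+01] F [-0.34 -0.99 -1.11] w 0.0008
tgt [0.4616 0.0272 0.008 ]  shift [-0.0008 -0.      0.0496]  turn [ 0.0003 -0.0001 -0.0002]
rack [-0.129   0.0262  0.0576]
rack [-0.1291  0.026   0.0577]
```

View pics/scene10c.png

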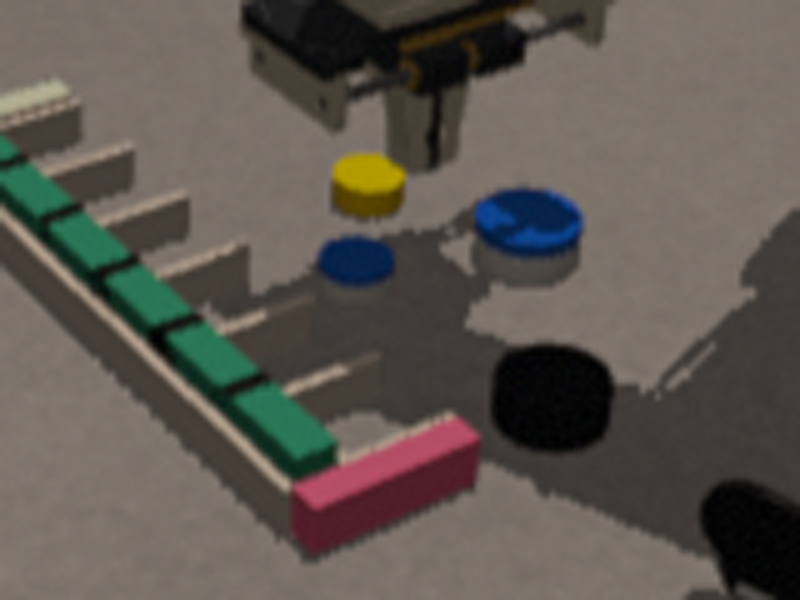

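View pics/w10.png

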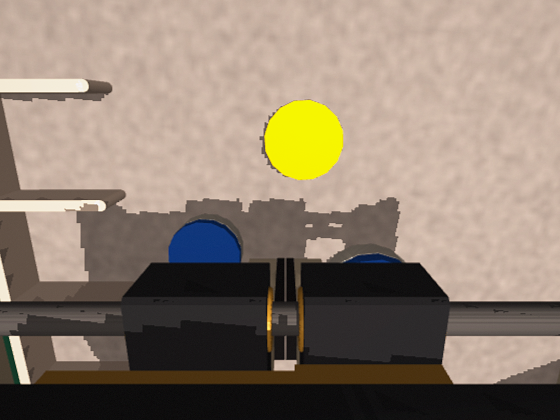

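Request:
step_arm([
  [[0, 0, 0.02], [0, 0, 0], 1],
  [[0, 0, 0.04], [0, 0, 0], 1],
  [[0, 0, 0.05], [0, 0, 0], 1],
  [[0, 0, 0.05], [0, 0, 0], 1],
  [[0, 0, 0.05], [0, 0, 0], 1],
  [[-0.004, -0.003, 0.05], [0, 0, 0], 1],
  [[-0.005, -0.006, 0.05], [0, 0, 0], 1],
  [[-0.005, -0.009, 0.05], [0, 0, 0], 1],
  [[-0.005, -0.012, 0.05], [0, 0, 0], 1],
  [[-0.005, -0.015, 0.05], [0, 0, 0], 1],
])

```text
time_s: 11.9
tcp_pos: [0.476, 0.0323, 0.008]
eef_rot: [180.0, -0.0, -84.2]
contact_force: [-1.2, -0.8, 1.0]
gripper_width: 0.0006
```

```bash
python3 - <<'E'
from h import *
from plant import r
inc([-.035,.03,.008],-90); cur()
c=r.capture("scene"); cv2.imwrite("pics/scene11c.png",cv2.resize(c["color"][160:280,230:390,::-1],None,fx=5,fy=5,interpolation=cv2.INTER_CUBIC))
cur()
E
```

```text
t 11.9 pos [0.476  0.0323 0.008 ] rot [179.99  -0.   -84.2 ] F [-1.18 -0.84  0.97] w 0.0006
tgt [0.5548 0.0398 0.008 ]  shift [ 0.0005 -0.0792 -0.    ]  turn [ 0.0001 -0.     -0.0011]
rack [-0.1142  0.0306  0.008 ]
rack [-0.1136  0.0307  0.0079]
```

View pics/scene11c.png

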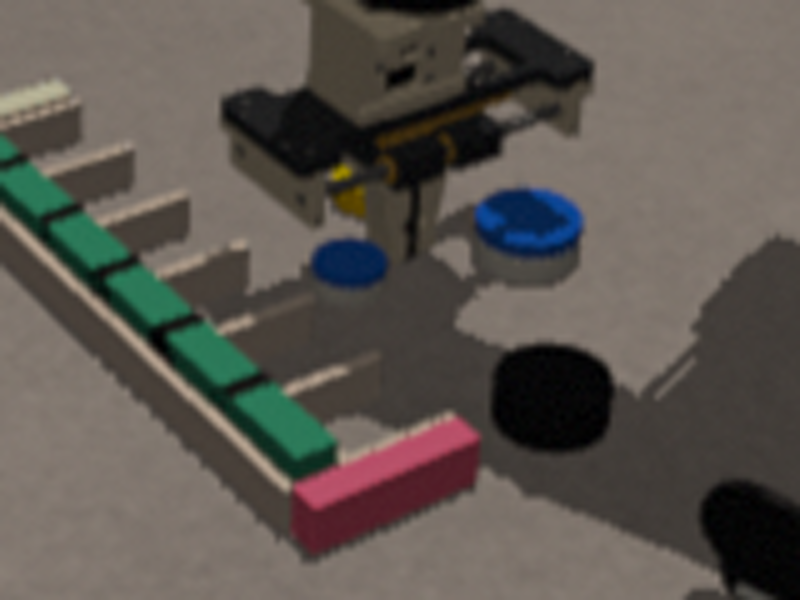

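Request:
step_arm([
  [[0, -0.004, 0], [0, 0, 0], 1],
  [[0, -0.008, 0], [0, 0, 0], 1],
  [[0, -0.012, 0], [0, 0, 0], 1],
  [[0, -0.016, 0], [0, 0, 0], 1],
  [[0, -0.02, 0], [0, 0, 0], 1],
  [[0, -0.024, 0], [0, 0, 0], 1],
  [[0, -0.028, 0], [0, 0, 0], 1],
  [[0, -0.032, 0], [0, 0, 0], 1],
  [[0, -0.036, 0], [0, 0, 0], 1],
  [[0, -0.036, 0], [0, 0, 0], 1],
])

```text
time_s: 12.95
tcp_pos: [0.5124, 0.0361, 0.0079]
eef_rot: [-180.0, 0.0, -84.2]
contact_force: [0.0, -0.1, 0.4]
gripper_width: 0.0006
```

```bash
python3 - <<'E'
from h import *
from plant import r
inc([-.035,.03,.008],-90); cur()
c=r.capture("scene"); cv2.imwrite("pics/scene12c.png",cv2.resize(c["color"][160:280,230:390,::-1],None,fx=5,fy=5,interpolation=cv2.INTER_CUBIC))
s=r.get_state();c=r.capture("wrist"); cv2.imwrite(f"pics/w12.png",c["color"][:,:,::-1]);pickle.dump((s,c),open("w12.pkl","wb"))
E
```

```text
t 12.95 pos [0.5124 0.0361 0.0079] rot [-179.97    0.    -84.19] F [ 0.01 -0.08  0.39] w 0.0006
tgt [0.5548 0.0398 0.008 ]  shift [ 0.0007 -0.0426 -0.0001]  turn [-0.0005  0.0001 -0.0009]
rack [-0.0776  0.0307  0.0079]
```

View pics/scene12c.png

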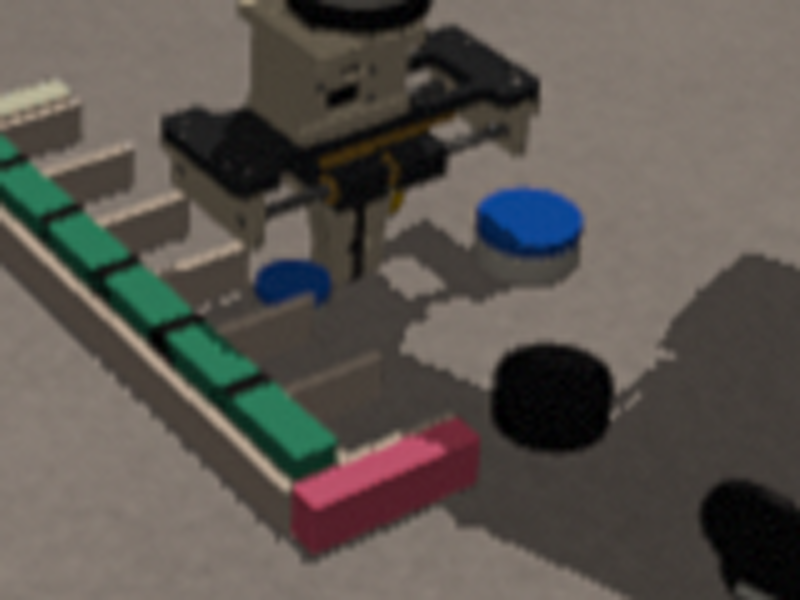

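View pics/w12.png

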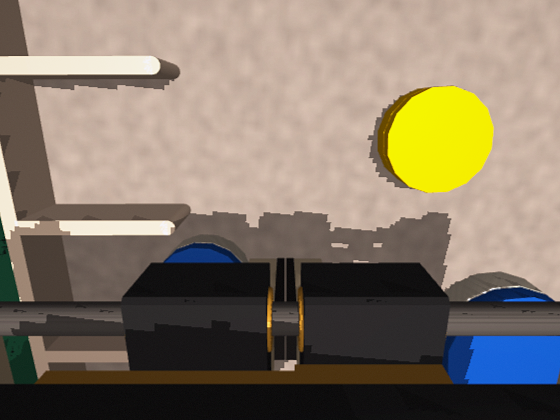

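```bash
python3 - <<'E'
from h import *
s,c=pickle.load(open("w12.pkl","rb")); w=wcam(s,c)
print("edge",w2r(ray(w,(203,242),.018)),w2r(ray(w,(163,262),.018)),w2r(ray(w,(245,262),.018)))
print("tips",w2r(ray(w,(172,228),.026)),w2r(ray(w,(158,66),.026)))
E
```

```text
edge [-0.0432  0.0089] [-0.0255  0.018 ] [-0.0606  0.0181]
tips [-0.0332 -0.    ] [-0.0336 -0.0595]
```

Request:
step_arm([
  [[0, -0.004, 0], [0, 0, 0], 1],
  [[0, -0.008, 0], [0, 0, 0], 1],
  [[0, -0.012, 0], [0, 0, 0], 1],
  [[0, -0.016, 0], [0, 0, 0], 1],
  [[0, -0.02, 0], [0, 0, 0], 1],
  [[0, -0.024, 0], [0, 0, 0], 1],
  [[0, -0.028, 0], [0, 0, 0], 1],
  [[0, -0.032, 0], [0, 0, 0], 1],
  [[0, -0.036, 0], [0, 0, 0], 1],
  [[0, -0.04, 0], [0, 0, 0], 1],
])

```text
time_s: 14.05
tcp_pos: [0.5518, 0.04, 0.0078]
eef_rot: [180.0, -0.0, -84.2]
contact_force: [0.1, 0.7, -0.5]
gripper_width: 0.0004
```

Request:
step_arm([
  [[0, -0.002, 0], [0, 0, 0], 1],
  [[0, -0.004, 0], [0, 0, 0], 1],
  [[0, -0.005, 0], [0, 0, 0], 1],
  [[0, -0.005, 0], [0, 0, 0], 1],
])

```text
time_s: 14.45
tcp_pos: [0.5565, 0.0405, 0.0078]
eef_rot: [-180.0, 0.0, -84.2]
contact_force: [-0.1, -0.1, 0.4]
gripper_width: 0.0003
```

```bash
python3 - <<'E'
from h import *
from plant import r
inc([-.0275,.03,.008],-90); cur()
c=r.capture("scene"); cv2.imwrite("pics/scene13c.png",cv2.resize(c["color"][160:280,230:390,::-1],None,fx=5,fy=5,interpolation=cv2.INTER_CUBIC))
E
```

```text
t 14.45 pos [0.5565 0.0405 0.0078] rot [-180.     0.   -84.2] F [-0.1  -0.06  0.4 ] w 0.0003
tgt [0.5623 0.0405 0.008 ]  shift [ 0.0006 -0.0057 -0.0002]  turn [-0.0001  0.     -0.001 ]
rack [-0.0332  0.0306  0.0078]
```

View pics/scene13c.png

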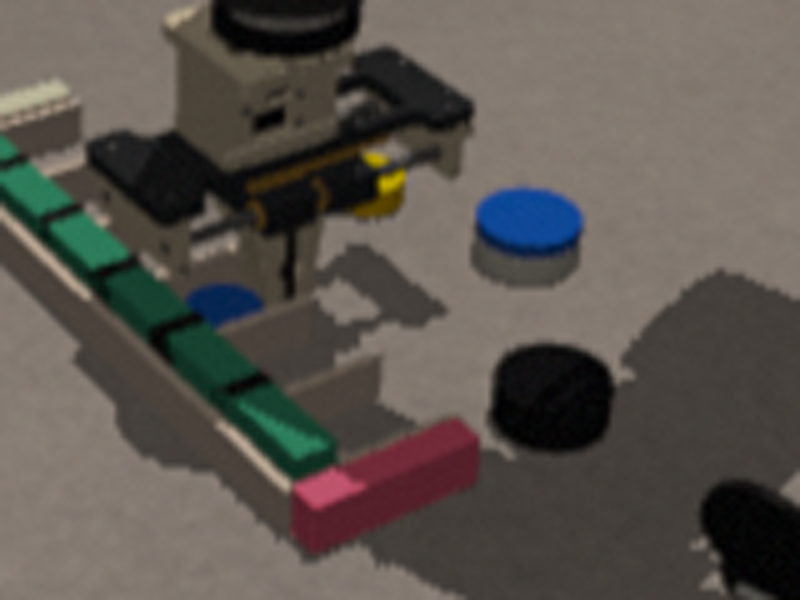

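No wall contact yet. Continue gently, 1 mm per row.

Request:
step_arm([
  [[0, -0.001, 0], [0, 0, 0], 1],
  [[0, -0.002, 0], [0, 0, 0], 1],
  [[0, -0.003, 0], [0, 0, 0], 1],
  [[0, -0.004, 0], [0, 0, 0], 1],
  [[0, -0.005, 0], [0, 0, 0], 1],
  [[0, -0.005, 0], [0, 0, 0], 1],
  [[0, -0.005, 0], [0, 0, 0], 1],
])

```text
time_s: 15.2
tcp_pos: [0.5608, 0.0408, 0.0077]
eef_rot: [179.9, -0.0, -84.2]
contact_force: [-3.8, -0.3, 1.6]
gripper_width: 0.0
```

Request:
step_arm([
  [[0, -0.001, 0], [0, 0, 0], 1],
  [[0, -0.001, 0], [0, 0, 0], 1],
  [[0, -0.002, 0], [0, 0, 0], 1],
  [[0, -0.002, 0], [0, 0, 0], 1],
])

```text
time_s: 15.6
tcp_pos: [0.561, 0.0407, 0.0075]
eef_rot: [179.8, -0.0, -84.2]
contact_force: [-10.1, 1.1, 7.6]
gripper_width: 0.0005
```

```bash
python3 - <<'E'
from h import *
from plant import r
inc([-.0275,.03,.008],-90); cur()
E
```

```text
t 15.6 pos [0.561  0.0407 0.0075] rot [ 1.7976e+02 -3.0000e-02 -8.4230e+01] F [-10.11   1.07   7.58] w 0.0005
tgt [0.5623 0.0405 0.008 ]  shift [ 0.0003 -0.0013 -0.0005]  turn [ 0.0042 -0.0006 -0.0015]
rack [-0.0288  0.0303  0.0075]
```

The finger stalled at 10 N near the expected depth, so the tin is against the back wall. Retract straight back, then lift and look.

Request:
step_arm([
  [[0, 0.003, 0], [0, 0, 0], 1],
  [[0, 0.006, 0], [0, 0, 0], 1],
  [[0, 0.015, 0], [0, 0, 0], 1],
  [[0, 0.03, 0], [0, 0, 0], 1],
  [[0, 0.03, -0.03], [0, 0, 0], 1],
  [[0.0, 0.03, -0.08], [0, 0, 0], 1],
  [[-0.04, 0.03, -0.12], [0, 0, 0], 1],
  [[-0.08, 0.03, -0.12], [0, 0, 0], 1],
  [[-0.08, 0.03, -0.12], [0, 0, 0], 1],
  [[-0.08, 0.03, -0.12], [0, 0, 0], 1],
])

```text
time_s: 16.6
tcp_pos: [0.5251, 0.1187, 0.1281]
eef_rot: [-179.9, 0.0, -84.1]
contact_force: [-0.4, -0.9, -0.2]
gripper_width: 0.0004
```

Request:
step_arm([
  [[0, 0, 0], [0, 0, 0], 1],
  [[0, 0, 0], [0, 0, 0], 1],
])

```text
time_s: 16.8
tcp_pos: [0.5251, 0.1168, 0.1272]
eef_rot: [179.9, -0.0, -84.3]
contact_force: [-0.1, 0.1, -1.1]
gripper_width: 0.0007
```

```bash
python3 - <<'E'
from h import *
from plant import r
cur()
s=r.get_state();c=r.capture("wrist"); cv2.imwrite(f"pics/w14.png",c["color"][:,:,::-1]);pickle.dump((s,c),open("w14.pkl","wb"))
for n in ("top","scene"): cv2.imwrite(f"pics/{n}14.png",r.capture(n)["color"][:,:,::-1])
E
```

```text
rack [-0.0567  0.1097  0.1272]
```

View pics/w14.png

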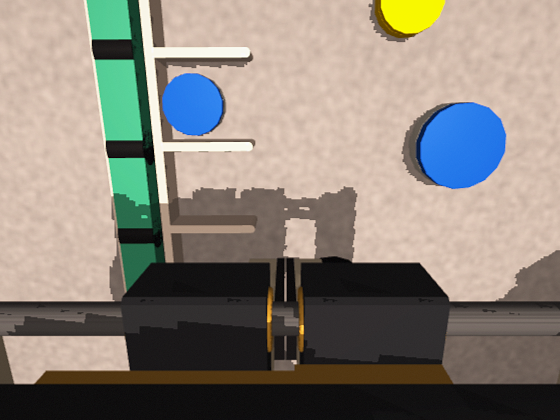

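View pics/scene14.png

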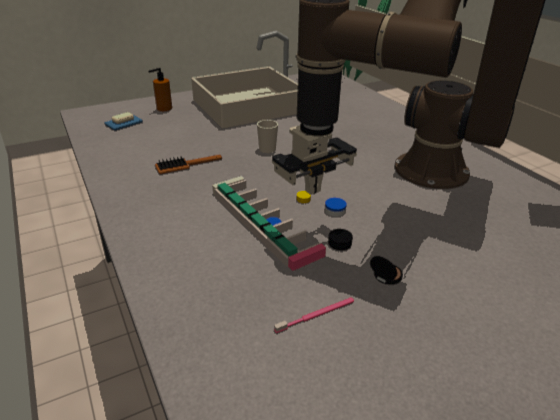

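View pics/top14.png

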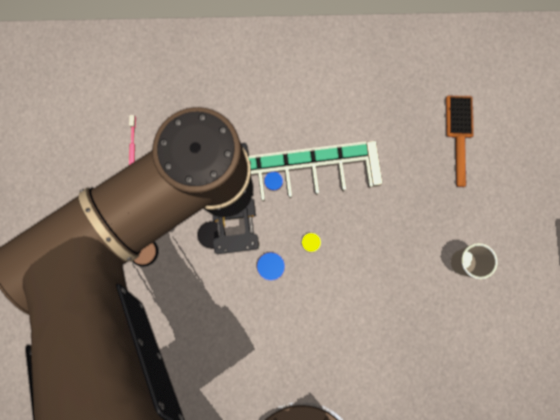

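```bash
python3 - <<'E'
from h import *
s,c=pickle.load(open("w14.pkl","rb")); w=wcam(s,c)
m=cv2.inRange(cv2.cvtColor(c["color"],cv2.COLOR_RGB2HSV),(100,120,60),(125,255,255))
k,_,st,ce=cv2.connectedComponentsWithStats(m)
for i in range(1,k):
    if st[i,4]>300: print(st[i],ce[i],w2r(ray(w,ce[i],.018)))
print("tips",w2r(ray(w,(253,147),.026)),w2r(ray(w,(250,53),.026)),"ridges",w2r(ray(w,(125,149),.0412)),w2r(ray(w,(112,49),.0412)))
cv2.imwrite("pics/c14.png",cv2.resize(cv2.cvtColor(c["color"],cv2.COLOR_RGB2BGR)[30:180,80:280],None,fx=4,fy=4,interpolation=cv2.INTER_CUBIC))
E
```

```text
[ 162   73   61   63 2972] [192.20928668 103.92597577] [0.0069 0.032 ]
[ 416  103   90   86 6018] [460.73645729 144.80940512] [-0.1811  0.0601]
tips [-0.0347  0.0604] [-0.0344  0.0007] ridges [0.0469 0.0599] [0.0474 0.0002]
```

View pics/c14.png

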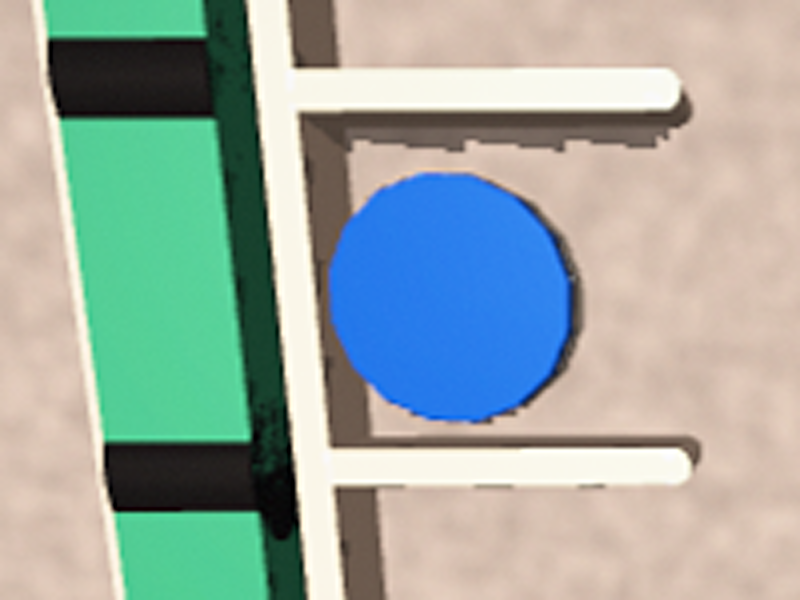

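The tin reads rack (6.9, 32) mm, which is home in the third gap. Everything else is where it was, and the arm is clear.

```bash
python3 -c "
from plant import r
s=r.get_state();print(s['time_s'],abs(s['qd']).max());print(r.close_job())"
```

```text
16.95 0.12253682055684686
the job is handed in; nothing more can be done
None
```

The job is done and handed in at about 17 s of the 69 s allowed.

**Rail:** Starting at the pink (+y, left) end, I pressed the rail with the closed fingertips at the first gap. I then slid over two ridges, paused at the second gap, and lifted off at the third (rack y ≈ 32 mm). The rail was pressed about 5 to 6 mm at each stop, with 2 to 3 N of contact force.

**Tin:** I chose the small blue tin over the large blue, black and yellow ones. I pushed it sideways from the pink side to line it up with the third gap. Then I pushed it straight in until it stopped against the back wall at about 10 N.

**Last checks:**
- The wrist camera put the tin at rack (6.9, 32) mm, against the expected x = 7 mm, flat and between the dividers.
- The arm was clear and still at hand-in.
- In the last pictures the tumbler and hairbrush had not moved from the first ones. The arm partly hid the compact and the toothbrush in the top view, but they look unmoved in the scene view.

**Disagreement:** The top camera put the organiser 3 to 4 mm away from where the wrist camera did. I used the wrist camera, which matched the scene camera's tin position better and was consistent with the later contacts. The last force reading at the wall also had about 7.6 N upward; it went away when I backed off.

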